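Run a batch of tea jars through the shuttle sealer

TASK

Stand the two or three single jars from the bench to the right of the sealer in the bays of its carriage, one to a bay, swing the keeper bar fully down over them, push the carriage under the sealing head right up to its end stop and leave it there for at least two seconds. Then draw the carriage fully back out, swing the keeper bar fully back open and stand all these jars upright in the white tray, leaving the carriage out and the bar open. The carriage must not leave the loading end while the keeper bar is up, and the white hand sealer and the stack of spare lids beside the station must not be disturbed.

Things in the scene. Friction and masses are not known exactly. Their poses are not given: they have to be found in the camera images.
- jar1: small closed jar of yellow flowers with a gold lid, all jars alike: diameter 50 mm, height 62 mm, 0.11 to 0.22 kg. Origin: centre of its underside, z up. Two or three jars are present (None for the rest, also when held).
- jar2: small closed jar of yellow flowers with a gold lid, all jars alike: diameter 50 mm, height 62 mm, 0.11 to 0.22 kg. Origin: centre of its underside, z up. Two or three jars are present (None for the rest, also when held).
- jar3: small closed jar of yellow flowers with a gold lid, all jars alike: diameter 50 mm, height 62 mm, 0.11 to 0.22 kg. Origin: centre of its underside, z up. Two or three jars are present (None for the rest, also when held).
- sealer: fixed sealing station. Origin on the bench under the carriage's centre at the loading end; x along the row of bays, away from the robot; y away from the sealing head. Base plate x -125..125, y -235..65, 12 mm thick. White sealing head: x -90..90, y -215..-125, z 124..186 mm; behind it an upright plate y -227..-215, up to z 190 mm.
- carriage (a joint): slide of the steel carriage, m: 0 at the loading end (fully out), grows as it moves along the sealer's -y, under the head; end stop at 0.170. About 7 N moves it and it stays where it is left.
- bed (a point): on the carriage: centre of the upper surface of its bed (34 mm above the bench), axes as the sealer's. Three bays in a row, centred at x -75, 0 and 75 mm; each is 70 mm (x) by 66 mm (y) inside, between ribs and rims 10 mm high and 5 to 6 mm thick.
- handle (a point): on the carriage's handle, an upright black post of diameter 22 mm at the bed's x -170, y 0; this point is on its axis, 13 mm below its top, 139 mm above the bench. It stands clear of the sealing head over the whole travel.
- keeper (a joint): hinge of the keeper bar on the carriage, rad: 0 shut (the 8 mm bar lies across over the lids, 8 mm above them), 1.95 fully open (laid over to the sealer's +y side). A stiff hinge: it stays where it is left; about 2 N at the knob moves it.
- knob (a point): centre of the black ball knob, diameter 24 mm, on the keeper bar's end nearest the robot. It runs on a circle of radius 102 mm about the hinge axis; shut, it is at (-112, -12, 112) mm in the bed's frame, fully open at about (-112, 154, 80) mm; between the two it passes above the hinge.
- hinge (a point): point of the keeper's hinge axis in the plane of the knob: (-112, 60, 40) mm in the bed's frame. The hinge axis runs along the bed's x.
- tray_floor (a point): centre of the inner floor (6 mm above the bench) of the white tray, fixed, on the robot's left: inside 248 mm along its x by 72 mm along its y, so that three jars stand in a row at x -80, 0 and 80 mm; walls 6 mm thick, 20 mm high over the bench.
- heat_sealer: bystander: white hand sealer, base diameter 90 mm, 128 mm high, origin at its underside.
- lids: bystander: stack of spare gold lids, diameter 52 mm, 52 mm high, origin at its underside.
Mind the look-alikes: they are no part of the job. Leave any green look-alike of the jar3 alone. Leave any black look-alike of the jar1 alone.

How it is judged (in metres and radians):
On the way, in this order (a step that is already met when the one before it is completed fails the run):
1. all the jars stand in the carriage's bays (x of jar1 in the frame of bed between -0.11 and 0.11 m and y of jar1 in the frame of bed between -0.02 and 0.02 m and z of jar1 in the frame of bed between -0.005 and 0.008 m and angle between each of jar1, jar2, jar3's own z axis and vertical below 0.12 rad and x of jar2 in the frame of bed between -0.11 and 0.11 m and y of jar2 in the frame of bed between -0.02 and 0.02 m and z of jar2 in the frame of bed between -0.005 and 0.008 m and x of jar3 in the frame of bed between -0.11 and 0.11 m and y of jar3 in the frame of bed between -0.02 and 0.02 m and z of jar3 in the frame of bed between -0.005 and 0.008 m and value of joint keeper above 0.5 rad), for 0.2 s.
2. the keeper bar is shut over the jars in the bays (x of jar1 in the frame of bed between -0.11 and 0.11 m and y of jar1 in the frame of bed between -0.02 and 0.02 m and z of jar1 in the frame of bed between -0.005 and 0.008 m and angle between each of jar1, jar2, jar3's own z axis and vertical below 0.12 rad and x of jar2 in the frame of bed between -0.11 and 0.11 m and y of jar2 in the frame of bed between -0.02 and 0.02 m and z of jar2 in the frame of bed between -0.005 and 0.008 m and x of jar3 in the frame of bed between -0.11 and 0.11 m and y of jar3 in the frame of bed between -0.02 and 0.02 m and z of jar3 in the frame of bed between -0.005 and 0.008 m and value of joint keeper below 0.1 rad), for 0.2 s.
3. the carriage is at its end stop under the head, bar shut, jars in their bays, for at least 1.5 s (all of step 2 and value of joint carriage above 0.162 m), for 1.5 s.
4. the carriage is drawn back out to the loading end, bar still shut (value of joint keeper below 0.35 rad and value of joint carriage below 0.008 m), for 0.2 s.
5. the keeper bar is fully open again (value of joint keeper above 1.6 rad and value of joint carriage below 0.008 m), for 0.2 s.
At the end, for the whole second after the job is handed in: All the jars present stand upright (within 0.12 rad), at rest, on the floor of the white tray (within 112 mm of its centre lengthwise and 20 mm across); the carriage is within 8 mm of its loading end and the keeper bar is open by more than 1.6 rad (all of step 5 and x of jar1 in the frame of tray_floor between -0.112 and 0.112 m and y of jar1 in the frame of tray_floor between -0.02 and 0.02 m and z of jar1 in the frame of tray_floor between -0.005 and 0.008 m and angle between each of jar1, jar2, jar3's own z axis and vertical below 0.12 rad and x of jar2 in the frame of tray_floor between -0.112 and 0.112 m and y of jar2 in the frame of tray_floor between -0.02 and 0.02 m and z of jar2 in the frame of tray_floor between -0.005 and 0.008 m and x of jar3 in the frame of tray_floor between -0.112 and 0.112 m and y of jar3 in the frame of tray_floor between -0.02 and 0.02 m and z of jar3 in the frame of tray_floor between -0.005 and 0.008 m and linear speed of each of jar1, jar2, jar3 below 0.02 m/s); the robot touches nothing.
It fails at once if the carriage is more than 50 mm from the loading end with the keeper bar up (over 0.35 rad) (value of joint carriage above 0.05 m and value of joint keeper above 0.35 rad).
It fails at once if the white hand sealer is moved by more than 30 mm (distance of heat_sealer from where it was at the start of the episode above 0.03 m).
It fails at once if the stack of spare lids is moved by more than 30 mm (distance of lids from where it was at the start of the episode above 0.03 m).
Of jar1, jar2, jar3 only 2 to 3 are there at a start; the rules pass over those that are not, and their reading is None.
At some moment in a run one of jar1, jar2, jar3 may be knocked a few centimetres aside while the robot is not near it.
It also fails if it takes over 210 s, if anything falls off the work surface, if the arm or the gripper's body presses on something with over 40 N, if the wrist force passes 120 N, or if a joint passes its speed limit or range.

ROBOT

A 6-joint arm with a two-finger parallel gripper is mounted at the origin on the work surface. World frame = base frame: x ahead of the robot, y to its left, z up, the work surface at z = 0. Lengths are in mm, angles in rad, forces in N, time in s.
With the tool pointing down it reaches from about 350 to 975 mm from the base axis. Payload 7.1 kg.
Tool frame: the origin (TCP) lies at the very end of the fingers, on their centre line; the grasp point (between the pads) lies 19 mm behind it; z points along the fingers, y is the line along which they close (so a half turn about z gives the same grasp; the last joint's range is limited). The gripper opens to 88 mm and grips with 3 to 60 N. Pads are 20 mm wide; open, the fingers measure 115 mm over their backs; the gripper's body (75 mm by 178 mm) begins 61 mm behind the grasp point.
Start: joints at [-1.315, 0.423, 1.63, -0, 1.089, -0.019], TCP at [169.615, -601.528, 222.675] pointing down, gripper open.
Joint ranges: [-3, 3], [-0.9, 2.11], [0.09, 2.58], [-1.31, 4.45], [0.11, 2.69], [-2.54, 2.54]. Speed limits (rad/s): [2.39, 2.39, 3.01, 3.14, 3.14, 3.14].

INTERFACE

Orientations are given as a rotation vector (axis times angle).
In Python, from workcell import ctrl, optics gives the robot as it stands.
- The arm moves only by the shell command python3 -m jog 'ROWS'. ROWS is JSON, a list of rows, each a list of 7 numbers: the shift along the tool's x, y, z in units of 40 mm (1.0 is 40 mm), then the turn, a rotation vector about the tool's x, y, z in units of 6 degrees (1.0 is 6 degrees), then the opening, from 0 (shut) to 1 (fully open). A call has 1 to 20 rows; each row shifts and turns the commanded pose from where the row before left it, along the tool's axes as they then stand; what a row does not reach is not made up. A row lasts 1/10 s, in which the tool goes at most 50 mm and 8.59 degrees, less where a joint would pass 70% of its speed; a pose out of reach is approached as far as the arm can. A call is refused whole if a number of a shift passes 1 or a number of a turn 1, either way. A call with a gripper value outside its range is refused whole. The fingers move at their own pace and stop on an object; the grip force is fixed at half the most. Time passes only in rows, so rows that do not move let the fingers close. It gives the time, the measured TCP pose, the force, the opening and the grip force at its end, in the units of the state.
- ctrl.get_obs(): the state, without advancing time (a new reading comes with each control period).
- optics.get_image(name): name is "scene" or "top" or "wrist"; returns the picture (384x512x3 uint8, red, green, blue); there is no depth.
- optics.camera_model(name): a dict with "fov_y" (degrees; the focal length in pixels is half the picture's height over the tangent of half this angle, whatever the lens; pixels are square), "cx", "cy" (the principal point, pixels), "view" (4x4, takes a point from world to camera coordinates); the wrist camera has in their place "hand_eye" (4x4, takes a point from camera to tool coordinates, whose origin is the TCP and whose axes are the flange's). Camera axes: x right, y up, looking along -z (the intrinsics and any distortion apply to the point x, -y, -z); pixel columns grow to the right and rows downward; lengths in mm; the calibration is good to about 2 mm. A picture is of the moment at which its call begins: read the wrist's pose just before it. camera_model takes no time and is no camera call.
- ctrl.close_job(): hands the job in; it is judged then, once.
Trained networks look in the newest picture that a camera, given by its name, has taken for a name from the list of things; names that differ only in an ending like _2 or _b are one class to them, and where a whole thing is asked for, a point or a joint stands for the part that bears it (a point fixed in the world has none). Each returns a list of dicts, best first, with "conf" (0 to 1); they miss things now and then, are a little off and sometimes report something else, mostly with a low value. They report only what shows in the picture. A call takes as long as a camera call. They do not tell look-alikes from the thing itself.
- optics.masks_of(target, camera): "pixels" (384x512 bool, what is visible of it) and "extent" ([centre column, centre row, width, height] in pixels, round what is visible of it).
The state is a dict: "t": time; "qpos": joint angles; "qvel": joint speeds; "joint_torque": joint torques, N m; "ee_pos": TCP position; "orientation": TCP orientation; "ft_force": force on the tool from outside, world axes, zero at the start; "moment": the same for the moment, N m; "width": finger opening in mm; "grasp_force": force on a finger pad.
Only numpy, scipy, OpenCV 4.12 (cv2) and the standard library are available. Lean on these libraries where they do the work, as an engineer would, in place of code of your own. Each camera call takes 0.05 s, during which the arm holds its last target. There are 200 camera calls.

## Working session

There is one attempt and no reset: what is moved stays moved. The work goes in short steps, Python scripts to look and compute and a shell command to move; the robot and the scene stay as the last step left them, time stands still between calls to the robot, and variables do not carry over. Pictures are saved under pics/ and viewed, at most 17 in all, crops included, and the job is handed in when it is done.

```bash
mkdir -p pics; ls; python3 - <<'E'
from workcell import ctrl, optics
import cv2,numpy as np
for n in ("scene","top"):
    cv2.imwrite(f"pics/{n}0.png",cv2.cvtColor(optics.get_image(n),cv2.COLOR_RGB2BGR))
    m=optics.camera_model(n);print(n,m)
print(optics.camera_model("wrist"))
print(ctrl.get_obs())
E
```

```text
pics
scene {'fov_y': 56.85917148742741, 'cx': 258.6484920711097, 'cy': 190.28980280212352, 'view': array([[ 1.92791588e-01,  9.81217353e-01,  6.62646600e-03,
        -6.59985776e+01],
       [-5.52180249e-01,  1.02906153e-01,  8.27349561e-01,
         2.10410596e+02],
       [ 8.11127842e-01, -1.63165040e-01,  5.61648283e-01,
        -1.47765764e+03],
       [ 0.00000000e+00,  0.00000000e+00,  0.00000000e+00,
         1.00000000e+00]])}
top {'fov_y': 42.582431949350635, 'cx': 247.4490904907913, 'cy': 193.78359177593344, 'view': array([[-8.41559975e-03, -9.99960850e-01,  2.73429575e-03,
        -2.40220680e+01],
       [ 9.84438610e-01, -7.80492644e-03,  1.75555423e-01,
        -5.53149680e+02],
       [-1.75527209e-01,  4.16915048e-03,  9.84465752e-01,
        -1.41603265e+03],
       [ 0.00000000e+00,  0.00000000e+00,  0.00000000e+00,
         1.00000000e+00]])}
{'fov_y': 60.1786477637029, 'cx': 260.77437074337774, 'cy': 193.9758424576666, 'hand_eye': array([[ 3.66708200e-04,  9.54322510e-01,  2.98778200e-01,
         8.27351781e+01],
       [ 9.99999870e-01, -2.44104911e-04, -4.476
[... 210 characters left out ...]
't': 0.1, 'qpos': array([-1.31499411e+00,  4.23746163e-01,  1.63058777e+00,  8.11994544e-06,
        1.08860624e+00, -1.89910628e-02]), 'qvel': array([-9.61393586e-05, -5.85402690e-04, -7.56937705e-04,  1.01396488e-03,
       -5.30634523e-04,  6.30374854e-04]), 'joint_torque': array([-1.05790783e-03, -5.45614636e+01, -2.74324518e+01,  6.44683954e-02,
        1.87581737e-02, -1.44016605e-05]), 'ee_pos': array([ 169.50045199, -601.06639673,  222.00097312]), 'orientation': array([-3.11066053e+00, -4.30098227e-01,  2.38721001e-04]), 'ft_force': array([-0.2143738 , -0.19535434, -0.24126527]), 'moment': array([-0.00918388,  0.01842199,  0.00963926]), 'grasp_force': 0.0, 'width': 87.90316341787086}
```

View pics/scene0.png

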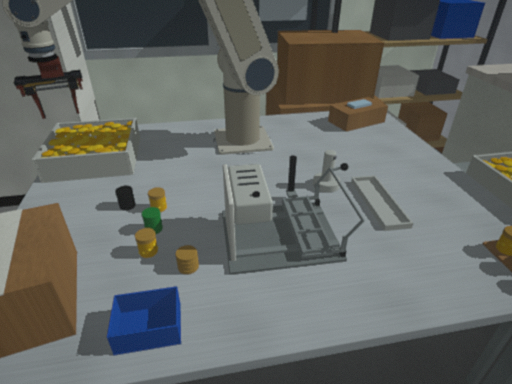

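View pics/top0.png

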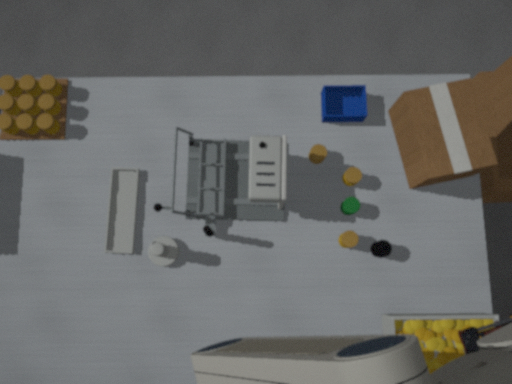

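The scene shows two yellow jars (top (352,176) and (348,239)), with a green look-alike (350,205), a black look-alike (381,248) and the lids (318,154). The hand sealer (163,250) is near the knob (157,207), and the tray is at (123,211).

```bash
cat > h.py <<'E'
from workcell import ctrl, optics
import cv2,numpy as np
from scipy.spatial.transform import Rotation as R
from scipy.optimize import least_squares
def cam(n,o=None):
    m=optics.camera_model(n); f=192/np.tan(np.radians(m['fov_y']/2))
    if n=='wrist':
        o=o or ctrl.get_obs(); T=np.eye(4);T[:3,:3]=R.from_rotvec(o['orientation']).as_matrix();T[:3,3]=o['ee_pos']
        V=np.linalg.inv(T@m['hand_eye'])
    else: V=m['view']
    return f,m['cx'],m['cy'],V
def proj(c,p):
    f,cx,cy,V=c; q=np.atleast_2d(p)@V[:3,:3].T+V[:3,3]
    return np.c_[cx+f*q[:,0]/-q[:,2], cy-f*q[:,1]/-q[:,2]]
def ray(c,uv):
    f,cx,cy,V=c; d=np.array([(uv[0]-cx)/f,-(uv[1]-cy)/f,-1.]); Rt=V[:3,:3].T
    return -Rt@V[:3,3], Rt@d
def onz(c,uv,z):
    o,d=ray(c,uv); return o+d*(z-o[2])/d[2]
def tri(obs):  # [(cam,uv)...]
    A=[];b=[]
    for c,uv in obs:
        o,d=ray(c,uv);d/=np.linalg.norm(d);P=np.eye(3)-np.outer(d,d);A.append(P);b.append(P@o)
    A=np.vstack(A);b=np.hstack(b);p=np.linalg.lstsq(A,b,rcond=None)[0]
    return p,np.abs(A@p-b).max()
def snap(n,name=None):
    o=ctrl.get_obs() if n=='wrist' else None
    im=optics.get_image(n)
    if name: cv2.imwrite(f'pics/{name}.png',cv2.cvtColor(im,cv2.COLOR_RGB2BGR))
    return cam(n,o),im
def cen(m):
    y,x=np.nonzero(m); return np.array([x.mean(),y.mean()])
E
python3 - <<'E'
from h import *
np.set_printoptions(precision=1,suppress=True)
for n in ("top","scene"):
    c,im=snap(n)
    for t in ("jar1","handle","knob","heat_sealer","lids","tray_floor","bed","keeper","sealer"):
        for r in optics.masks_of(t,n)[:6]:
            m=r['pixels']
            if m.any(): print(n,t,round(r['conf'],2),cen(m),np.array(r['extent']),im[m].mean(0), onz(c,cen(m),40))
E
```

```text
top jar1 0.88 [381. 248.] [380.6 246.7  22.6  12. ] [27.  27.9 29.1] [ 389.7 -419.3   40. ]
top jar1 0.81 [350.  205.6] [351.5 206.7  16.3  11.3] [34.9 89.3 47.5] [ 516.5 -334.    40. ]
top jar1 0.62 [348.6 238.7] [348.9 239.1  24.2  21.5] [122.8 103.2  61.5] [ 417.8 -325.4   40. ]
top jar1 0.61 [351.5 176.3] [350.4 176.9  13.8  18.8] [114.3  95.1  53.3] [ 605.7 -342.5   40. ]
top jar1 0.6 [169.1 187. ] [167.6 170.4  27.5  88.7] [79.7 83.2 84.4] [577.1 206.2  40. ]
top handle 0.57 [204.6 180.1] [189.6 182.2  76.1 107.9] [85.4 89.6 90.5] [597.2  99.8  40. ]
top heat_sealer 0.96 [162.9 250.7] [162.6 250.2  28.8  26. ] [116.2 118.4 116.3] [387.1 220.6  40. ]
top lids 0.85 [317.4 153.2] [318.1 154.6  18.5  17.7] [102.7  85.4  51.7] [ 678.2 -242.2   40. ]
top tray_floor 0.67 [121.7 209.8] [120.2 211.6  32.7  87. ] [118.4 120.6 118.3] [509.2 345.6  40. ]
top bed 0.94 [205.3 180.8] [191.9 180.5  79.9 111.6] [84.3 88.6 89.4] [595.3  97.7  40. ]
top bed 0.39 [163.3 250.5] [163.7 251.9  30.4  27.9] [115.4 117.6 115.4] [387.6 219.5  40. ]
top keeper 0.89 [173.4 180.7] [174.6 171.9  35.   88.9] 
[... 697 characters left out ...]
7.6 220.   40. ]
scene lids 0.78 [186.7 259.6] [186.  261.4  25.8  31.2] [111.   91.5  50.5] [ 696.1 -245.7   40. ]
scene tray_floor 0.95 [381.4 203.8] [381.8 204.8  61.9  54.9] [116.2 121.7 118.5] [572.9 322.3  40. ]
scene bed 0.8 [310.9 219.2] [322.6 206.9  83.5 105.5] [80.4 86.9 86.8] [603.8  95.5  40. ]
scene bed 0.31 [157.2 198.6] [156.5 200.6  14.8  24.9] [128.6 105.5  43.2] [ 425.2 -324.7   40. ]
scene sealer 0.65 [146.3 242.5] [145.4 242.3  23.8  31.7] [118.3  97.7  42.6] [ 616.4 -344.5   40. ]
scene sealer 0.57 [275.7 223.7] [293.2 216.4 141.2 121.7] [93.3 99.6 98.2] [604.4  -4.5  40. ]
scene sealer 0.26 [381.2 203.8] [382.3 204.4  60.   56.9] [116.  121.5 118.3] [573.  321.7  40. ]
```

```bash
python3 - <<'E'
import cv2,numpy as np
t=cv2.imread('pics/top0.png')[120:270,95:295]; s=cv2.imread('pics/scene0.png')[140:275,215:415]
t=cv2.resize(t,None,fx=4,fy=4,interpolation=cv2.INTER_CUBIC); s=cv2.resize(s,None,fx=4,fy=4,interpolation=cv2.INTER_CUBIC)
cv2.imwrite('pics/tc.png',cv2.convertScaleAbs(t,alpha=1.3)); cv2.imwrite('pics/sc.png',cv2.convertScaleAbs(s,alpha=1.3))
E
```

```text
(no output)
```

View pics/tc.png

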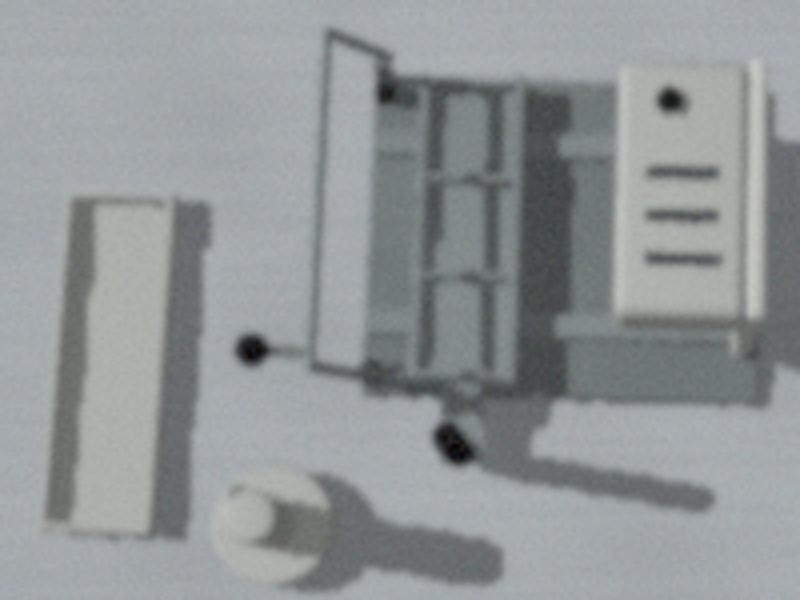

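View pics/sc.png

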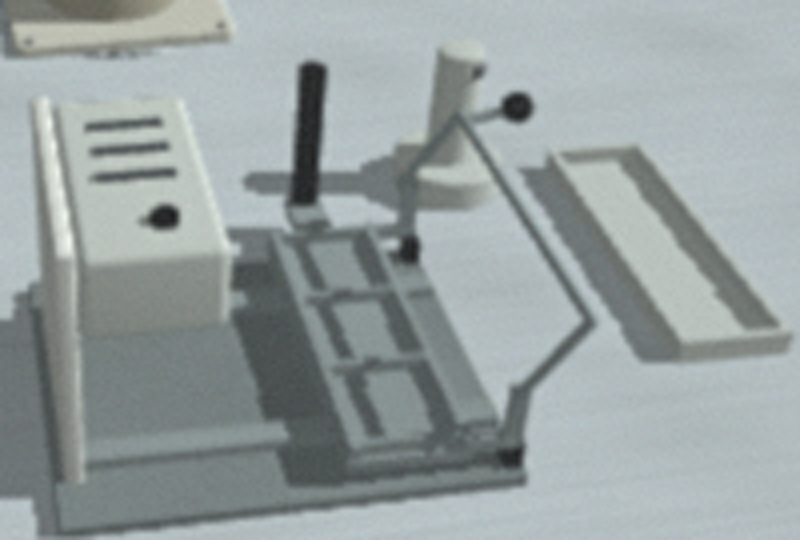

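```bash
python3 - <<'E'
from h import *
np.set_printoptions(precision=1,suppress=True)
T=lambda u,v:('top',(95+u/4-.375,120+v/4-.375)); S=lambda u,v:('scene',(215+u/4-.375,140+v/4-.375))
C={n:cam(n) for n in('top','scene')}
def fit(obs,x0):
    def f(p,full=False):
        c,s=np.cos(p[2]),np.sin(p[2]);r=[]
        for (n,uv),P in obs:
            w=[p[0]+c*P[0]-s*P[1],p[1]+s*P[0]+c*P[1],P[2]]
            r.append(proj(C[n],w)[0]-uv)
        return np.array(r) if full else np.ravel(r)
    q=least_squares(f,x0,loss='soft_l1',x_scale=[10,10,.05]); print(q.x[:2],'yaw %.4f'%q.x[2]); print(f(q.x,True)); return q.x
kn=(-112,154,114)
fit([(T(251,349),kn),(S(517,106),kn),(S(312,70),(-170,0,150)),(T(616,68),(90,-125,186)),(T(615,317),(-90,-125,186)),(S(228,250),(90,-125,186)),(T(758,403),(-125,-235,12)),(T(365,393),(-125,65,12)),(S(60,512),(125,-235,12)),(S(525,470),(125,65,12))],[590,95,0])
fit([(T(72,198),(130,42,20)),(T(178,198),(130,-42,20)),(T(152,537),(-130,-42,20)),(T(43,528),(-130,42,20)),
(S(548,152),(-130,-42,20)),(S(640,147),(-130,42,20)),(S(790,335),(130,42,20)),(S(680,347),(130,-42,20))],[510,345,0])
for n,a,b in(('knob',T(251,349)[1],S(517,106)[1]),('jarA',(348.6,238.7),(157.4,198.2)),('jarB',(351.5,176.3),(146.,242.5))): print(n,tri([(C['top'],a),(C['scene'],b)]))
c=ray(C['top'],(0,0))[0];print(c, ray(C['scene'],(0,0))[0])
for n,a,z in(('heat',(162.9,250.7),40),): print(n,tri([(C['top'],a),(C['scene'],(326.4,174.6))]))
E
```

```text
[607.2  88.3] yaw -0.0256
[[-6.7  2.4]
 [ 6.6  5.8]
 [ 3.1 -1.4]
 [ 2.3 -2.1]
 [ 1.5  0.2]
 [ 0.6 -1.7]
 [ 1.5  0.3]
 [ 0.5  1. ]
 [-1.1  3.8]
 [ 0.6 -0.1]]
[514.1 348.6] yaw -0.0487
[[-0.3 -2.6]
 [ 0.6 -1.5]
 [ 0.2 -0.8]
 [-0.8  0.3]
 [-0.5 -1.5]
 [-0.1 -2. ]
 [ 0.2 -1.3]
 [-0.3 -1.6]]
knob (array([501.7, 221. , 138. ]), np.float64(1.0621181084043485))
jarA (array([ 418.1, -325.6,   36.5]), np.float64(0.5546912399603912))
jarB (array([ 607.4, -345.7,   31.9]), np.float64(1.3012336690781012))
[ 295.8  -22.4 1491.2] [1327.5 -198.   656.3]
heat (array([387. , 220.4,  39.6]), np.float64(0.22307148623985995))
```

```bash
python3 -m jog '[[0,0,0,0,0,0.9,1],[0,0,0,0,0,0.9,1],[0,0,0,0,0,0.8,1],[0.9,-0.7,0,0,0,0,1],[0.9,-0.7,0,0,0,0,1],[0.9,-0.7,0,0,0,0,1],[0.9,-0.7,0,0,0,0,1],[0.9,-0.7,0,0,0,0,1],[0.9,-0.7,0,0,0,0,1],[0.9,-0.7,0,0,0,0,1],[0.9,-0.7,0,0,0,0,1],[0.9,-0.7,0,0,0,0,1],[0.6,-0.4,0,0,0,0,1],[0,0,0,0,0,0,1],[0,0,0,0,0,0,1]]'
cat >> h.py <<'E'
def jars(n='wrist',name=None,z=31):
    c,im=snap(n,name); out=[]
    for r in optics.masks_of('jar1',n):
        m=r['pixels']; 
        if not m.any(): continue
        e=r['extent']; px=im[m].astype(float).mean(0)
        out.append((round(r['conf'],2),np.array(e).round(1),px.round(),onz(c,cen(m),z).round(1),c,cen(m)))
    return out
def jx(c,e,im=None):pass
E
python3 - <<'E'
from h import *
np.set_printoptions(precision=1,suppress=True)
o=ctrl.get_obs();print(o['ee_pos'],o['orientation'],o['qpos'])
for r in jars('wrist','w1'): print(r[:4],r[5])
E
```

```text
t: 2.6
ee_pos: [517.0, -332.3, 222.5]
orientation: [3.142, 0.006, -0.001]
ft_force: [-0.2, 0.1, 0.2]
width: 87.7
grasp_force: 0.0
[ 517.  -332.3  222.5] [ 3.1  0.  -0. ] [-0.6  0.4  1.7 -0.   1.1  1. ]
(0.71, array([272.1,  80.2,  54.9,  52.9]), array([144., 116.,  68.]), array([ 609.3, -345.7,   31. ])) [274.   80.4]
(0.71, array([261.8, 171.1,  54.2,  53.7]), array([43., 99., 54.]), array([ 515.4, -335.1,   31. ])) [263.  171.2]
(0.69, array([252.8, 251.3,  38.1,  54.7]), array([131., 105.,  58.]), array([ 414.7, -324.5,   31. ])) [253.5 254.1]
(0.63, array([332.1, 274.6,  44.3,  59.9]), array([17., 17., 18.]), array([ 386.2, -417.1,   31. ])) [330.1 275.6]
```

View pics/w1.png

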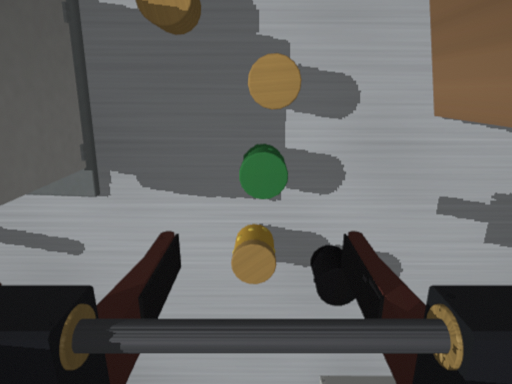

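```bash
python3 - <<'E'
from h import *
np.set_printoptions(precision=1,suppress=True)
c=cam('wrist');s=cam('scene');t=cam('top')
for uv in((274,81),(254,262)): print(onz(c,uv,62))
for uv in((435,110),(430,0)): print('box',onz(c,uv,0),onz(c,uv,120))
print('box top',tri([(t,(409,187)),(s,(62,207))]),onz(s,(77,290),0))
E
```

```text
[ 606.9 -345.6   62. ]
[ 420.4 -326.4   62. ]
box [ 577.9 -529.5    0. ] [ 584.5 -468.2  120. ]
box [ 687.5 -506.9    0. ] [ 659.8 -452.6  120. ]
box top (array([ 559.5, -507.1,  130.7]), np.float64(21.346348162764684)) [ 706.6 -501.     0. ]
```

The wrist picture shows jar B's lid at (274,81), jar A's at (254,262), with green between them at (264,175), black at (335,285) and the box well to the right.

```bash
python3 -m jog '[[-0.8,-0.05,0.4,0,0,0,1],[-0.8,-0.05,0.4,0,0,0,1],[-0.8,-0.05,0.4,0,0,0,1],[0,0,0.3,0,0,0,1],[0,0,0,0,0,0,1],[0,0,0,0,0,0,1]]'
python3 - <<'E'
from h import *
np.set_printoptions(precision=1,suppress=True)
o=ctrl.get_obs();print(o['ee_pos'])
c,im=snap('wrist','w2'); h=cv2.cvtColor(im,cv2.COLOR_RGB2HSV)
for r in optics.masks_of('jar1','wrist'):
    m=r['pixels'];print(r['conf'],np.array(r['extent']),im[m].mean(0),onz(c,cen(m),50))
# reproject earlier lid position
print('expected lid px',proj(c,[420.4,-326.4,62]))
E
```

```text
t: 3.3
ee_pos: [421.6, -328.0, 163.2]
orientation: [3.141, 0.002, 0.002]
ft_force: [-0.0, -0.3, -0.4]
width: 87.9
grasp_force: 0.0
[ 421.6 -328.   163.2]
0.84 [255.8 189.8  56.2  70.1] [127.3 102.6  58.3] [ 420.4 -324.9   50. ]
0.64 [362.1 219.2  68.8  68. ] [15.2 14.9 15.7] [ 398.1 -417.1   50. ]
0.59 [270.   71.7  69.8  71. ] [43.9 99.1 55. ] [ 519.1 -335.2   50. ]
expected lid px [[258.3 196.2]]
```

View pics/w2.png

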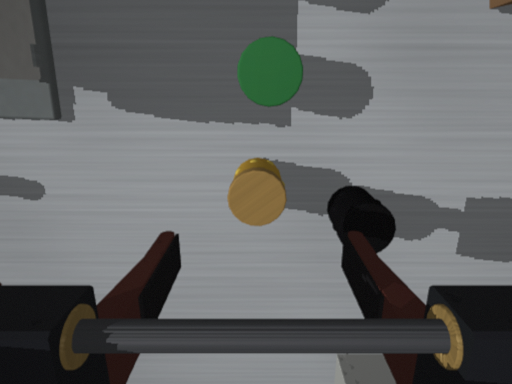

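Lid A is at (257,196), which agrees with the first view at 62 mm height. Grasping now.

```bash
python3 -m jog '[[0,-0.05,0.9,0,0,0,1],[0,0,0.9,0,0,0,1],[0,0,0.9,0,0,0,1],[0,0,0.7,0,0,0,1],[0,0,0,0,0,0,1],[0,0,0,0,0,0,0],[0,0,0,0,0,0,0],[0,0,0,0,0,0,0],[0,0,0,0,0,0,0],[0,0,0,0,0,0,0],[0,0,0,0,0,0,0],[0,0,0,0,0,0,0]]'
```

```text
t: 4.6
ee_pos: [421.3, -325.2, 27.5]
orientation: [3.141, 0.004, 0.001]
ft_force: [-0.5, 0.5, 6.8]
width: 49.7
grasp_force: 30.0
```

```bash
python3 -m jog '[[0,0,-0.6,0,0,0,0],[0,0,-0.9,0,0,0,0],[0,0,-1,0,0,0,0],[0,0,-1,0,0,0,0],[0,0,-1,0,0,0,0],[0,0,-1,0,0,0,0],[0,0,-0.8,0,0,0,0],[0.3,-0.8,0,0,0,0,0],[0.3,-0.9,0,0,0,0,0],[0.3,-0.9,0,0,0,0,0],[0.3,-0.9,0,0,0,0,0],[0.3,-0.9,0,0,0,0,0],[0.3,-0.9,0,0,0,0,0],[0.3,-0.9,0,0,0,0,0],[0.3,-0.9,0,0,0,0,0],[0.3,-0.9,0,0,0,0,0],[0.3,-0.8,0,0,0,0,0],[0,-0.6,0,0,0,0,0],[0,0,0,0,0,0,0],[0,0,0,0,0,0,0]]'
python3 - <<'E'
from h import *
np.set_printoptions(precision=1,suppress=True)
o=ctrl.get_obs();print(o['ee_pos'],o['orientation'],o['qpos'],o['width'],o['ft_force'])
np.save('w3.npy',np.r_[o['ee_pos'],o['orientation']])
c,im=snap('wrist','w3')
E
```

```text
t: 6.6
ee_pos: [539.4, 51.5, 278.3]
orientation: [3.141, 0.006, -0.002]
ft_force: [-0.5, 0.1, -1.6]
width: 49.5
grasp_force: 30.0
[539.4  51.5 278.3] [ 3.1  0.  -0. ] [ 0.1  0.2  1.8 -0.   1.1  1.6] 49.46305457876371 [-0.5  0.1 -1.6]
```

View pics/w3.png

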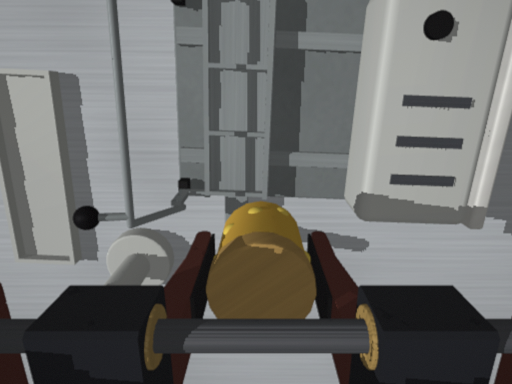

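```bash
cat > fit.py <<'E'
from h import *
np.set_printoptions(precision=2,suppress=True)
T=lambda u,v:('top',(95+u/4-.375,120+v/4-.375)); S=lambda u,v:('scene',(215+u/4-.375,140+v/4-.375));W=lambda u,v:('w',(u,v))
C={n:cam(n) for n in('top','scene')}
p=np.load('w3.npy');C['w']=cam('wrist',{'ee_pos':p[:3],'orientation':p[3:]})
def kn(a): return (-112,60+102*np.cos(.75*np.pi-a),74+102*np.sin(.75*np.pi-a))
obs=[(T(251,349),'k'),(S(517,106),'k'),(W(87,218),'k'),(S(312,70),(-170,0,150)),(T(616,68),(90,-125,186)),(T(615,317),(-90,-125,186)),(S(228,250),(90,-125,186)),(T(758,403),(-125,-235,12)),(T(365,393),(-125,65,12)),(S(525,470),(125,65,12)),
(W(207,66.5),(37.5,36,44)),(W(270,66.5),(37.5,-36,44)),(W(207,133.5),(-37.5,36,44)),(W(268,133.5),(-37.5,-36,44)),(W(180,196),(-125,65,12))]
def f(p,full=False):
    c,s=np.cos(p[2]),np.sin(p[2]);r=[]
    for (n,uv),P in obs:
        if P=='k':P=kn(p[3])
        r.append((proj(C[n],[p[0]+c*P[0]-s*P[1],p[1]+s*P[0]+c*P[1],P[2]])[0]-uv)*(1 if n=='w' else .7))
    return np.array(r) if full else np.ravel(r)
q=least_squares(f,[607,88,0,1.7],loss='soft_l1',x_scale=[10,10,.05,.1]).x
if __name__=='__main__':
    print(q);print(f(q,True))
    c,s=np.cos(q[2]),np.sin(q[2])
    for n,P in(('bay0',(0,0,34)),('bay+',(75,0,34)),('bay-',(-75,0,34)),('handle',(-170,0,139)),('knob now',kn(q[3])),('knob open',kn(1.95)),('knob shut',kn(0)),('hinge',(-112,60,74))):
        print(n,np.array([q[0]+c*P[0]-s*P[1],q[1]+s*P[0]+c*P[1],P[2]]))
E
python3 fit.py
```

```text
[609.76  78.29  -0.03   1.69]
[[ 0.23  0.13]
 [ 0.33  0.11]
 [-0.41  0.41]
 [ 0.15 -0.47]
 [ 4.21 -2.05]
 [ 3.6  -0.47]
 [-2.5  -0.46]
 [ 3.31 -0.31]
 [ 2.61  0.08]
 [-2.    0.85]
 [-1.64 -1.1 ]
 [-0.15  1.11]
 [-0.5  -0.29]
 [-0.69  1.67]
 [ 9.83 -1.24]]
bay0 [609.76  78.29  34.  ]
bay+ [684.73  76.2   34.  ]
bay- [534.79  80.37  34.  ]
handle [439.83  83.02 139.  ]
knob now [501.7  221.36 137.27]
knob open [502.09 235.04 114.3 ]
knob shut [497.47  69.28 146.12]
hinge [499.48 141.38  74.  ]
```

```bash
sed -i "s/^def f(p,full/FIX=lambda P: P!='k' and (abs(P[1]) in(125,235,65))\ndef f(p,full/; s/        if P=='k':P=kn(p\[3\])/        fx=FIX(P)\n        if P=='k':P=kn(p[3])\n        P=P if fx else (P[0],P[1]-p[4],P[2])/; s/\[607,88,0,1.7\],loss='soft_l1',x_scale=\[10,10,.05,.1\]/[607,88,0,1.7,8],loss='soft_l1',x_scale=[10,10,.05,.1,10]/; s/q\[0\]+c\*P\[0\]-s\*P\[1\],q\[1\]+s\*P\[0\]+c\*P\[1\],P\[2\]\])/q[0]+c*P[0]-s*(P[1]-q[4]),q[1]+s*P[0]+c*(P[1]-q[4]),P[2]])/" fit.py; python3 fit.py
```

```text
[609.86  90.98  -0.03   1.7   13.5 ]
[[ 0.25  0.2 ]
 [ 0.31  0.29]
 [ 0.02  0.15]
 [-0.01 -0.49]
 [ 1.01 -2.02]
 [ 0.26 -0.44]
 [ 1.3  -0.89]
 [ 0.34 -0.25]
 [-0.36  0.06]
 [ 1.29  0.41]
 [-0.87 -0.85]
 [ 0.6   1.44]
 [ 0.15 -0.07]
 [-0.06  1.95]
 [ 0.34 -1.4 ]]
bay0 [609.47  77.49  34.  ]
bay+ [684.44  75.31  34.  ]
bay- [534.5   79.66  34.  ]
handle [439.54  82.41 139.  ]
knob now [501.59 221.43 136.3 ]
knob open [501.96 234.36 114.3 ]
knob shut [497.16  68.61 146.12]
hinge [499.25 140.7   74.  ]
```

```bash
python3 -m jog '[[0.9,-0.15,0,0,0,0,0],[0.9,-0.15,0,0,0,0,0],[0.9,-0.15,0,0,0,0,0],[0.92,-0.15,0,0,0,0,0],[0,0,0.8,0,0,0,0],[0,0,1,0,0,0,0],[0,0,1,0,0,0,0],[0,0,1,0,0,0,0],[0,0,0.6,0,0,0,0],[0,0,0,0,0,0,0],[0,0,0,0,0,0,0]]'
```

```text
t: 7.75
ee_pos: [684.9, 74.6, 103.0]
orientation: [3.141, 0.002, -0.0]
ft_force: [-0.8, 0.0, -1.8]
width: 49.5
grasp_force: 30.0
```

Check with a wrist picture before the final descent.

```bash
python3 - <<'E'
from h import *
c,im=snap('wrist','w4')
E
```

```text
(no output)
```

View pics/w4.png

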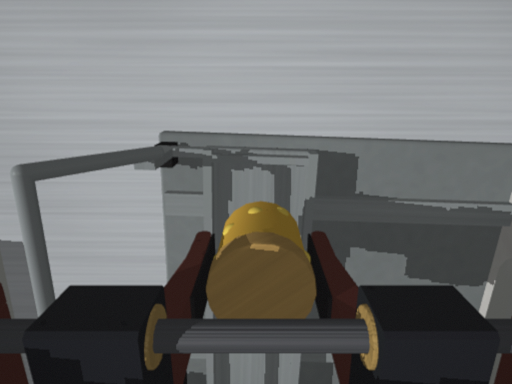

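The jar at (261,270) is centred between the bed rims (u about 208 and 310). Lowering and releasing.

```bash
python3 -m jog '[[0,0,0.5,0,0,0,0],[0,0,0.4,0,0,0,0],[0,0,0.1,0,0,0,0],[0,0,0,0,0,0,0],[0,0,0,0,0,0,0.75],[0,0,0,0,0,0,0.75],[0,0,0,0,0,0,0.75],[0,0,0,0,0,0,0.75],[0,0,0,0,0,0,0.75]]'
```

```text
t: 8.7
ee_pos: [684.9, 75.8, 63.0]
orientation: [-3.142, -0.004, -0.001]
ft_force: [0.9, 0.1, 0.2]
width: 66.2
grasp_force: 0.0
```

```bash
python3 -m jog '[[0,0,-0.6,0,0,0,0.75],[0,0,-1,0,0,0,0.75],[0,0,-1,0,0,0,0.9],[0,0,-1,0,0,0,1],[0,0,-0.9,0,0,0,1],[-0.15,0.8,0,0,0,0,1],[-0.2,0.95,0,0,0,0,1],[-0.2,0.95,0,0,0,0,1],[-0.2,0.95,0,0,0,0,1],[-0.2,0.95,0,0,0,0,1],[-0.2,0.95,0,0,0,0,1],[-0.2,0.95,0,0,0,0,1],[-0.2,0.95,0,0,0,0,1],[-0.2,0.95,0,0,0,0,1],[-0.2,0.95,0,0,0,0,1],[0,0.95,0,0,0,0,1],[0,0.2,0.8,0,0,0,1],[0,0,0.8,0,0,0,1],[0,0,0.4,0,0,0,1],[0,0,0,0,0,0,1]]'
python3 - <<'E'
from h import *
np.set_printoptions(precision=1,suppress=True)
for r in jars('wrist','w5',50): print(r[:4])
print(proj(cam('wrist'),[607,-345.7,62]))
for r in jars('top',None,50): print(r[:4])
E
```

```text
t: 10.7
ee_pos: [606.2, -343.4, 159.9]
orientation: [-3.139, -0.004, 0.007]
ft_force: [-0.8, -0.5, -0.2]
width: 88.1
grasp_force: 0.0
(0.92, array([331.5, 368.1,  49.4,  27.8]), array([17., 16., 18.]), array([ 415.6, -414. ,   50. ]))
(0.8, array([250.7, 271.2,  58.6,  72.8]), array([40., 91., 50.]), array([ 525.4, -335. ,   50. ]))
(0.77, array([262.3, 186. ,  63. ,  65.6]), array([137., 110.,  63.]), array([ 610., -345.,   50.]))
[[262.  196.2]]
(0.57, array([211.6, 149.7,  19. ,  22.2]), array([115.,  94.,  50.]), array([685.4,  77.3,  50. ]))
(0.24, array([172.9, 171.1,  43.9,  90.7]), array([93., 97., 98.]), array([604.7, 192.7,  50. ]))
```

```bash
python3 -m jog '[[0,0.05,0.9,0,0,0,1],[0,0,0.9,0,0,0,1],[0,0,0.9,0,0,0,1],[0,0,0.62,0,0,0,1],[0,0,0,0,0,0,1],[0,0,0,0,0,0,0],[0,0,0,0,0,0,0],[0,0,0,0,0,0,0],[0,0,0,0,0,0,0],[0,0,0,0,0,0,0],[0,0,0,0,0,0,0],[0,0,-0.6,0,0,0,0],[0,0,-0.9,0,0,0,0],[0,0,-1,0,0,0,0],[0,0,-1,0,0,0,0],[0,0,-1,0,0,0,0],[0,0,-1,0,0,0,0],[0,0,-0.6,0,0,0,0]]'
python3 -m jog '[[0,-0.8,0,0,0,0,0],[0,-0.95,0,0,0,0,0],[0,-0.95,0,0,0,0,0],[0,-0.95,0,0,0,0,0],[0,-0.95,0,0,0,0,0],[0,-0.95,0,0,0,0,0],[0,-0.95,0,0,0,0,0],[0,-0.95,0,0,0,0,0],[0,-0.95,0,0,0,0,0],[0,-0.95,0,0,0,0,0],[0,-0.7,0,0,0,0,0],[0,-0.45,0,0,0,0,0],[0,0,0.8,0,0,0,0],[0,0,1,0,0,0,0],[0,0,1,0,0,0,0],[0,0,0.8,0,0,0,0],[0,0,0,0,0,0,0]]'
```

```text
t: 12.7
ee_pos: [608.5, -346.9, 277.5]
orientation: [3.14, 0.004, 0.005]
ft_force: [1.1, 1.0, -1.4]
width: 49.8
grasp_force: 30.0
t: 14.4
ee_pos: [603.2, 72.8, 125.3]
orientation: [3.14, 0.003, -0.014]
ft_force: [-0.5, 0.0, -0.6]
width: 49.5
grasp_force: 30.0
```

```bash
python3 -m jog '[[0.16,-0.11,0.3,0,0,0,0],[0,0,0.7,0,0,0,0],[0,0,0.4,0,0,0,0],[0,0,0.15,0,0,0,0],[0,0,0,0,0,0,0],[0,0,0,0,0,0,0.75],[0,0,0,0,0,0,0.75],[0,0,0,0,0,0,0.75],[0,0,0,0,0,0,0.75],[0,0,0,0,0,0,0.75],[0,0,-0.6,0,0,0,0.75],[0,0,-1,0,0,0,0.75],[0,0,-1,0,0,0,0.75],[0,0,-1,0,0,0,0.75],[0,0,-0.6,0,0,0,0.5],[0,0,0,0,0,0,0.5]]'
python3 - <<'E'
from h import *
np.set_printoptions(precision=1,suppress=True)
c,im=snap('wrist','w6')
for r in optics.masks_of('jar1','wrist'): print(r['conf'],np.array(r['extent']),onz(c,cen(r['pixels']),84))
E
```

```text
t: 16.0
ee_pos: [615.4, 78.3, 240.2]
orientation: [-3.141, -0.004, -0.012]
ft_force: [-0.2, 0.5, -0.1]
width: 53.6
grasp_force: 0.0
0.77 [264.5 108.4  52.4  59.6] [681.8  75.3  84. ]
0.77 [259.4 178.6  53.8  55.1] [615.3  78.   84. ]
```

View pics/w6.png

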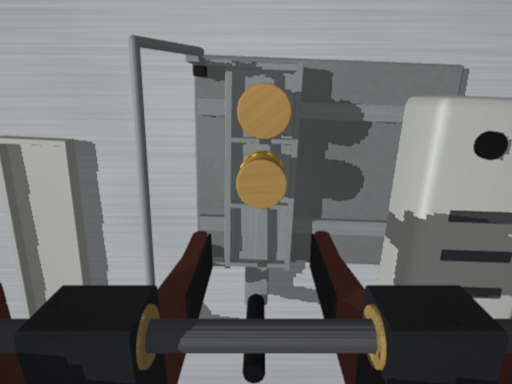

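Both jars are in their bays, lids at (264,111) and (261,183). Next is turning the tool for the knob grasp.

```bash
python3 -m jog '[[0,0,0,0,0,-1,0.5],[0,0,0,0,0,-1,0.5],[0,0,0,0,0,-1,0.5],[0,0,0,0,0,-1,0.5],[0,0,0,0,0,-1,0.5],[0,0,0,0,0,-1,0.5],[0,0,0,0,0,-1,0.5],[0,0,0,0,0,-1,0.5],[0,0,0,0,0,-1,0.5],[0,0,0,0,0,-1,0.5],[0,0,0,0,0,-1,0.5],[0,0,0,0,0,-1,0.5],[0,0,0,0,0,-1,0.5],[0,0,0,0,0,-1,0.5],[0,0,0,0,0,-1,0.5],[0.3,-0.6,0,0,0,0,0.5],[0.3,-0.7,0,0,0,0,0.5],[0.3,-0.7,0,0,0,0,0.5],[0.3,-0.6,0,0,0,0,0.5],[0,0,0,0,0,0,0.5]]'
python3 - <<'E'
from h import *
o=ctrl.get_obs();print(o['ee_pos'],o['orientation'],o['qpos'])
r=np.array(R.from_rotvec(o['orientation']).as_matrix());print(r.round(3))
c,im=snap('wrist','w7');np.save('w7.npy',np.r_[o['ee_pos'],o['orientation']])
print('expect',proj(c,[501.6,221.4,136.3]))
for r in optics.masks_of('knob','wrist'): print(r['conf'],np.array(r['extent']))
E
```

```text
t: 18.1
ee_pos: [505.0, 126.2, 233.6]
orientation: [-2.214, -2.224, 0.007]
ft_force: [-0.3, 1.3, 0.1]
width: 43.8
grasp_force: 0.0
[504.96904345 126.24067585 233.57996934] [-2.21442339 -2.22363031  0.00735902] [2.21899264e-01 2.58978617e-01 1.84578608e+00 4.12978926e-04
 1.04260939e+00 2.17541028e-01]
[[-0.004  1.    -0.006]
 [ 1.     0.004 -0.001]
 [-0.001 -0.006 -1.   ]]
expect [[256.96445456  71.428005  ]]
0.64 [377.2 111.9 269.5 122.8]
0.23 [338.8 219.4 341.6 329.1]
```

View pics/w7.png

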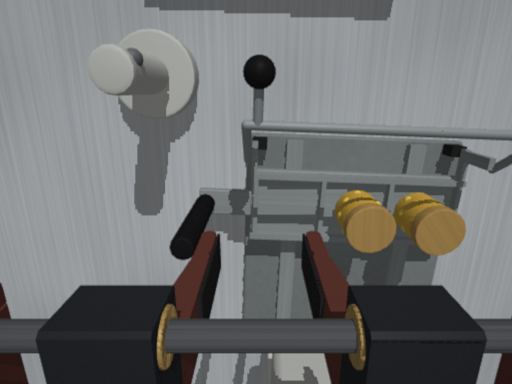

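The knob is at (259,72), within 2 px of the prediction. Descending on it and gripping.

```bash
python3 -m jog '[[0.8,-0.05,0,0,0,0,0.5],[0.8,0,0,0,0,0,0.5],[0.78,0,0.3,0,0,0,0.5],[0,0,0.8,0,0,0,0.5],[0,0,0.9,0,0,0,0.5],[0,0,0.9,0,0,0,0.5],[0,0,0,0,0,0,0.5],[0,0,0,0,0,0,0],[0,0,0,0,0,0,0],[0,0,0,0,0,0,0],[0,0,0,0,0,0,0],[0,0,0,0,0,0,0],[0,0,0,0,0,0,0]]'
```

```text
t: 19.5
ee_pos: [502.9, 220.9, 120.6]
orientation: [-2.216, -2.22, 0.008]
ft_force: [-13.2, 4.3, 1.4]
width: 22.4
grasp_force: 30.0
```

```bash
cat > arc.py <<'E'
import numpy as np,sys
a0,a1,n=map(float,sys.argv[1:4]); t=np.radians(np.linspace(a0,a1,int(n)+1))
y=102*np.cos(t);z=102*np.sin(t)
ey=ez=0
for i in range(int(n)):
    dx=round((y[i+1]-y[0])/40-ey,2);dz=round(-(z[i+1]-z[0])/40-ez,2);ey+=dx;ez+=dz;print(dx,dz)
E
python3 arc.py 37.7 135 14
```

```text
-0.2 -0.23
-0.23 -0.21
-0.26 -0.18
-0.27 -0.14
-0.29 -0.11
-0.3 -0.08
-0.31 -0.04
-0.3 0.0
-0.31 0.04
-0.3 0.07
-0.29 0.11
-0.27 0.15
-0.26 0.17
-0.23 0.21
```

```bash
python3 -m jog '[[0,-0.03,0,0,0,0,0],[0,0,0,0,0,0,0]]'
```

```text
t: 19.7
ee_pos: [502.9, 220.8, 120.8]
orientation: [-2.217, -2.221, 0.006]
ft_force: [-9.8, 2.0, -0.3]
width: 22.3
grasp_force: 30.0
```

```bash
python3 -m jog '[[-0.2,-0.01,-0.23,0,0,0,0],[-0.23,-0.01,-0.21,0,0,0,0],[-0.26,-0.01,-0.18,0,0,0,0],[-0.27,-0.01,-0.14,0,0,0,0],[-0.29,-0.01,-0.11,0,0,0,0],[-0.3,-0.01,-0.08,0,0,0,0],[-0.31,-0.01,-0.04,0,0,0,0],[0,0,0,0,0,0,0]]'
```

```text
t: 20.5
ee_pos: [500.4, 145.0, 160.3]
orientation: [-2.218, -2.221, 0.006]
ft_force: [-8.9, -1.1, -0.8]
width: 22.4
grasp_force: 30.0
```

```bash
python3 -m jog '[[-0.3,-0.01,0,0,0,0,0],[-0.31,-0.01,0.04,0,0,0,0],[-0.3,-0.01,0.07,0,0,0,0],[-0.29,-0.01,0.11,0,0,0,0],[-0.27,-0.01,0.15,0,0,0,0],[-0.26,-0.01,0.17,0,0,0,0],[-0.23,-0.01,0.21,0,0,0,0],[0,0,0,0,0,0,0]]'
```

```text
t: 21.3
ee_pos: [497.8, 66.6, 129.9]
orientation: [-2.218, -2.222, 0.007]
ft_force: [-9.1, -3.5, 1.9]
width: 22.5
grasp_force: 30.0
```

```bash
python3 -m jog '[[0,0,0.05,0,0,0,0],[0,0,0.04,0,0,0,0],[0,0,0,0,0,0,0],[0,0,0,0,0,0,0]]'
```

```text
t: 21.7
ee_pos: [497.8, 67.1, 128.0]
orientation: [-2.217, -2.223, 0.006]
ft_force: [-13.6, -5.6, 15.3]
width: 22.3
grasp_force: 30.0
```

```bash
python3 -m jog '[[0,0,-0.05,0,0,0,0.45],[0,0,0,0,0,0,0.45],[0,0,0,0,0,0,0.45],[0,0,-0.4,0,0,0,0.45],[0,0,-0.8,0,0,0,0.45],[0,0,-1,0,0,0,0.45],[0,0,-0.6,0,0,0,0.45],[-0.6,-0.8,0,0,0,0,0.45],[-0.6,-0.6,0,0,0,0,0.45],[0,0,0,0,0,0,0.45],[0,0,0,0,0,0,0.45]]'
python3 - <<'E'
from h import *
o=ctrl.get_obs();print(o['ee_pos'],o['orientation'])
np.save('w8.npy',np.r_[o['ee_pos'],o['orientation']])
c,im=snap('wrist','w8')
print('expect knob',proj(c,[497.2,68.6,146.1]),'handle top',proj(c,[439.5,82.4,152]))
E
```

```text
t: 22.8
ee_pos: [445.1, 19.7, 240.7]
orientation: [2.219, 2.222, 0.003]
ft_force: [0.2, 0.5, 0.3]
width: 39.1
grasp_force: 0.0
[445.14459077  19.74093175 240.73330175] [2.21894349 2.22174923 0.00291363]
expect knob [[327.82225385 135.7354742 ]] handle top [[252.43304762 117.86875941]]
```

View pics/w8.png

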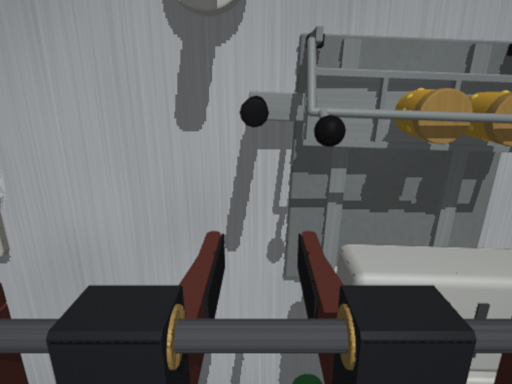

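The shut knob is at (330,131) and the handle top at (255,109), so the carriage has moved about 5 mm toward the loading end.

```bash
python3 -m jog '[[0.8,-0.05,0,0,0,1,0.7],[0,0,0,0,0,1,0.7],[0,0,0,0,0,1,0.7],[0,0,0,0,0,1,0.7],[0,0,0,0,0,1,0.7],[0,0,0,0,0,1,0.7],[0,0,0,0,0,1,0.7],[0,0,0,0,0,1,0.7],[0,0,0,0,0,1,0.7],[0,0,0,0,0,1,0.7],[0,0,0,0,0,1,0.7],[0,0,0,0,0,1,0.7],[0,0,0,0,0,1,0.7],[0,0,0,0,0,1,0.7],[0,0,0,0,0,0.85,0.7],[0,-0.85,0,0,0,0,0.7],[0,0,0,0,0,0,0.7],[0,0,0,0,0,0,0.7]]'
python3 - <<'E'
from h import *
o=ctrl.get_obs();print(R.from_rotvec(o['orientation']).as_matrix().round(3))
print(proj(cam('wrist'),[441.3,86.5,152]))
snap('wrist','w9')
E
```

```text
t: 24.65
ee_pos: [442.5, 86.9, 239.8]
orientation: [3.141, 0.033, 0.0]
ft_force: [0.4, 0.5, -0.6]
width: 61.2
grasp_force: 0.0
[[ 1.     0.021  0.   ]
 [ 0.021 -1.    -0.   ]
 [ 0.     0.    -1.   ]]
[[260.70155956 201.21114255]]
```

View pics/w9.png

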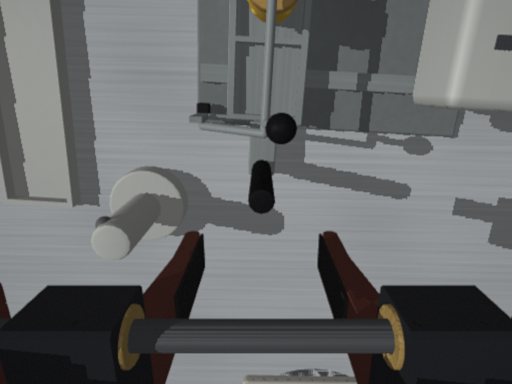

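Handle top is at (261,201), exactly as predicted. Descend, grip it.

```bash
python3 -m jog '[[0,0,0.8,0,0,0,0.7],[0,0,0.9,0,0,0,0.7],[0,0,0.8,0,0,0,0.7],[0,0,0.45,0,0,0,0.7],[0,0,0,0,0,0,0.7],[0,0,0,0,0,0,0],[0,0,0,0,0,0,0],[0,0,0,0,0,0,0],[0,0,0,0,0,0,0],[0,0,0,0,0,0,0],[0,0,0,0,0,0,0]]'
```

```text
t: 25.8
ee_pos: [442.0, 86.2, 122.4]
orientation: [-3.141, -0.029, -0.001]
ft_force: [-1.0, 0.2, 4.1]
width: 21.5
grasp_force: 30.0
```

```bash
python3 -m jog '[[-0.01,0.15,0,0,0,0,0],[-0.02,0.3,0,0,0,0,0],[-0.02,0.35,0,0,0,0,0],[-0.02,0.35,0,0,0,0,0],[-0.02,0.35,0,0,0,0,0],[-0.02,0.35,0,0,0,0,0],[-0.02,0.35,0,0,0,0,0],[-0.02,0.35,0,0,0,0,0],[-0.02,0.35,0,0,0,0,0],[-0.02,0.3,0,0,0,0,0],[-0.01,0.2,0,0,0,0,0],[0,0.2,0,0,0,0,0],[0,0.15,0,0,0,0,0],[0,0,0,0,0,0,0]]'
```

```text
t: 27.2
ee_pos: [436.9, -64.7, 122.4]
orientation: [3.141, 0.028, 0.001]
ft_force: [-0.7, -0.1, 4.7]
width: 21.4
grasp_force: 30.0
```

```bash
python3 -m jog '[[0,0.1,0,0,0,0,0],[0,0.1,0,0,0,0,0],[0,0.08,0,0,0,0,0],[0,0,0,0,0,0,0],[0,0,0,0,0,0,0]]'
```

```text
t: 27.7
ee_pos: [436.5, -71.8, 122.3]
orientation: [-3.135, -0.024, 0.001]
ft_force: [1.1, 27.2, 9.5]
width: 21.5
grasp_force: 30.0
```

At the end stop (27 N reaction); dwelling.

```bash
Z='see rows'; python3 -m jog '[[0,0,0,0,0,0,0],[0,0,0,0,0,0,0],[0,0,0,0,0,0,0],[0,0,0,0,0,0,0],[0,0,0,0,0,0,0],[0,0,0,0,0,0,0],[0,0,0,0,0,0,0],[0,0,0,0,0,0,0],[0,0,0,0,0,0,0],[0,0,0,0,0,0,0],[0,0,0,0,0,0,0],[0,0,0,0,0,0,0],[0,0,0,0,0,0,0],[0,0,0,0,0,0,0],[0,0,0,0,0,0,0],[0,0,0,0,0,0,0],[0,0,0,0,0,0,0],[0,0,0,0,0,0,0],[0,0,0,0,0,0,0],[0,0,0,0,0,0,0]]'
python3 -m jog '[[0,0,0,0,0,0,0],[0,0,0,0,0,0,0],[0,0,0,0,0,0,0],[0,0,0,0,0,0,0],[0,0,0,0,0,0,0],[0,0,0,0,0,0,0],[0,-0.15,0,0,0,0,0],[0.01,-0.3,0,0,0,0,0],[0.02,-0.35,0,0,0,0,0],[0.02,-0.35,0,0,0,0,0],[0.02,-0.35,0,0,0,0,0],[0.02,-0.35,0,0,0,0,0],[0.02,-0.35,0,0,0,0,0],[0.02,-0.35,0,0,0,0,0],[0.02,-0.35,0,0,0,0,0],[0.02,-0.35,0,0,0,0,0],[0.02,-0.35,0,0,0,0,0],[0.01,-0.3,0,0,0,0,0],[0.01,-0.2,0,0,0,0,0],[0,0,0,0,0,0,0]]'
```

```text
t: 29.7
ee_pos: [436.5, -71.8, 122.3]
orientation: [-3.136, -0.024, 0.001]
ft_force: [0.7, 27.6, 9.1]
width: 21.4
grasp_force: 30.0
t: 31.7
ee_pos: [442.1, 89.6, 122.3]
orientation: [-3.141, -0.029, -0.0]
ft_force: [-2.3, 3.8, 6.5]
width: 21.6
grasp_force: 30.0
```

```bash
python3 -m jog '[[0,-0.1,0,0,0,0,0],[0,-0.1,0,0,0,0,0],[0,-0.08,0,0,0,0,0],[0,0,0,0,0,0,0],[0,0,0,0,0,0,0]]'
```

```text
t: 32.2
ee_pos: [442.3, 98.3, 122.3]
orientation: [3.139, 0.031, 0.001]
ft_force: [1.2, -12.1, 4.9]
width: 21.5
grasp_force: 30.0
```

```bash
python3 -m jog '[[0,0.03,0,0,0,0,0.7],[0,0,0,0,0,0,0.7],[0,0,0,0,0,0,0.7],[0,0,-0.4,0,0,0,0.7],[0,0,-0.8,0,0,0,0.7],[0,0,-0.9,0,0,0,0.7],[0,0,-0.8,0,0,0,0.6],[0.7,0.17,0,0,0,0,0.45],[0.7,0.17,0,0,0,0,0.45],[0,0,0,0,0,0,0.45]]'
python3 -m jog '[[0,0,0,0,0,-1,0.45],[0,0,0,0,0,-1,0.45],[0,0,0,0,0,-1,0.45],[0,0,0,0,0,-1,0.45],[0,0,0,0,0,-1,0.45],[0,0,0,0,0,-1,0.45],[0,0,0,0,0,-1,0.45],[0,0,0,0,0,-1,0.45],[0,0,0,0,0,-1,0.45],[0,0,0,0,0,-1,0.45],[0,0,0,0,0,-1,0.45],[0,0,0,0,0,-1,0.45],[0,0,0,0,0,-1,0.45],[0,0,0,0,0,-1,0.45],[0,0,0,0,0,-0.5,0.45],[0,0,0,0,0,0,0.45],[0,0,0,0,0,0,0.45]]'
python3 - <<'E'
from h import *
o=ctrl.get_obs();print(o['ee_pos'],R.from_rotvec(o['orientation']).as_matrix().round(3))
c,im=snap('wrist','w10')
print('expect knob',proj(c,[499.5,84.1,146.1]),'handle',proj(c,[442,97.7,152]))
g=cv2.cvtColor(im,cv2.COLOR_RGB2GRAY); g=(g<35).astype(np.uint8)
n,l,st,ce=cv2.connectedComponentsWithStats(g)
for i in range(1,n):
    if st[i,4]>80: print(st[i],ce[i].round(1))
E
```

```text
t: 33.2
ee_pos: [501.1, 86.0, 238.5]
orientation: [-3.141, -0.028, -0.005]
ft_force: [0.1, -0.8, -0.8]
width: 39.4
grasp_force: 0.0
t: 34.9
ee_pos: [497.5, 86.4, 237.6]
orientation: [-2.26, -2.181, 0.001]
ft_force: [-0.3, -0.4, -0.1]
width: 39.8
grasp_force: 0.0
[497.54825835  86.35926139 237.61894944] [[ 0.035  0.999 -0.001]
 [ 0.999 -0.035 -0.   ]
 [-0.    -0.001 -1.   ]]
expect knob [[262.86495513 200.01894339]] handle [[188.39463469 188.29619262]]
[451 101  20  11 189] [460.3 105.7]
[ 176  150   43   49 1140] [197.  175.3]
[248 187  29  28 610] [261.8 200.3]
[198 235  26  83 938] [213.2 283.6]
[ 298  235   39   83 1069] [310.  285.5]
[  47  286  156   98 7063] [117.6 354. ]
[ 320  286  162   98 6148] [400.7 360.3]
[399 287  73  44 956] [435.6 315.6]
[  0 353  27  31 722] [ 11.3 369. ]
[495 353  17  31 399] [504.8 369.7]
```

Knob measured at (261.8,200.3), within about 1 px of expected.

```bash
python3 arc.py 135 23 15; python3 -m jog '[[-0.06,0.03,0.5,0,0,0,0.45],[0,0,0.9,0,0,0,0.45],[0,0,0.8,0,0,0,0.45],[0,0,0.5,0,0,0,0.45],[0,0,0,0,0,0,0.45],[0,0,0,0,0,0,0],[0,0,0,0,0,0,0],[0,0,0,0,0,0,0],[0,0,0,0,0,0,0],[0,0,0,0,0,0,0]]'
```

```text
0.25 -0.22
0.28 -0.18
0.29 -0.15
0.32 -0.11
0.32 -0.06
0.33 -0.03
0.34 0.02
0.32 0.07
0.32 0.1
0.3 0.15
0.27 0.18
0.25 0.22
0.22 0.25
0.19 0.27
0.15 0.3
t: 35.95
ee_pos: [498.1, 83.7, 130.7]
orientation: [-2.258, -2.182, 0.002]
ft_force: [-4.8, 0.0, 2.0]
width: 22.6
grasp_force: 30.0
```

```bash
python3 -m jog '[[0.25,0,-0.22,0,0,0,0],[0.28,0,-0.18,0,0,0,0],[0.29,0,-0.15,0,0,0,0],[0.32,0,-0.11,0,0,0,0],[0.32,0,-0.06,0,0,0,0],[0.33,0,-0.03,0,0,0,0],[0.34,0,0.02,0,0,0,0],[0.32,0,0.07,0,0,0,0],[0.32,0,0.1,0,0,0,0],[0.3,0,0.15,0,0,0,0],[0.27,0,0.18,0,0,0,0],[0.25,0,0.22,0,0,0,0],[0.22,0,0.25,0,0,0,0],[0.19,0,0.27,0,0,0,0],[0.15,0,0.3,0,0,0,0],[0,0,0,0,0,0,0]]'
```

```text
t: 37.55
ee_pos: [503.9, 251.9, 97.4]
orientation: [-2.257, -2.182, -0.0]
ft_force: [-6.7, 4.2, 1.5]
width: 22.3
grasp_force: 30.0
```

```bash
python3 -m jog '[[0,0,0,0,0,0,0.5],[0,0,0,0,0,0,0.5],[0,0,0,0,0,0,0.5],[0,0,-0.4,0,0,0,0.5],[0,0,-0.8,0,0,0,0.5],[0,0,-1,0,0,0,0.5],[0,0,-1,0,0,0,0.7],[0,0,-0.5,0,0,0,1],[-0.8,0.5,0,0,0,0,1],[-0.8,0.5,0,0,0,0,1],[-0.8,0.5,0,0,0,0,1],[-0.8,0.5,0,0,0,0,1],[-0.8,0.6,0,0,0,0,1],[0,0,0,0,0,0,1]]'
python3 -m jog '[[0,0,0,0,0,1,1],[0,0,0,0,0,1,1],[0,0,0,0,0,1,1],[0,0,0,0,0,1,1],[0,0,0,0,0,1,1],[0,0,0,0,0,1,1],[0,0,0,0,0,1,1],[0,0,0,0,0,1,1],[0,0,0,0,0,1,1],[0,0,0,0,0,1,1],[0,0,0,0,0,1,1],[0,0,0,0,0,1,1],[0,0,0,0,0,1,1],[0,0,0,0,0,1,1],[0,0,0,0,0,0.6,1],[0,0,0,0,0,0,1],[0,0,0,0,0,0,1]]'
python3 - <<'E'
from h import *
o=ctrl.get_obs();print(o['ee_pos'],R.from_rotvec(o['orientation']).as_matrix().round(3))
c,im=snap('wrist','w11')
for r in optics.masks_of('jar1','wrist'): print(r['conf'],np.array(r['extent']).round(1),onz(c,cen(r['pixels']),84))
c,im=snap('top','t11')
for r in optics.masks_of('jar1','top'): print(r['conf'],np.array(r['extent']).round(1),onz(c,cen(r['pixels']),84))
E
```

```text
t: 38.95
ee_pos: [606.2, 82.6, 246.3]
orientation: [2.262, 2.176, 0.003]
ft_force: [-0.4, 0.7, -0.3]
width: 88.2
grasp_force: 0.0
t: 40.65
ee_pos: [603.3, 86.6, 245.8]
orientation: [-3.141, -0.015, -0.001]
ft_force: [-0.5, -1.0, 0.1]
width: 87.5
grasp_force: 0.0
[603.34923849  86.58305755 245.77917076] [[ 1.     0.01   0.001]
 [ 0.01  -1.     0.   ]
 [ 0.001 -0.    -1.   ]]
0.94 [257.7  92.2  53.6  59. ] [682.55786001  88.85940232  84.        ]
0.69 [254.4 164.   49.   54.6] [615.50358973  91.15912204  84.        ]
0.57 [350.9 205.6  17.   14.8] [ 511.11520348 -324.62550099   84.        ]
0.56 [381.4 246.6  24.   13.9] [ 386.56206201 -406.46595825   84.        ]
```

View pics/w11.png

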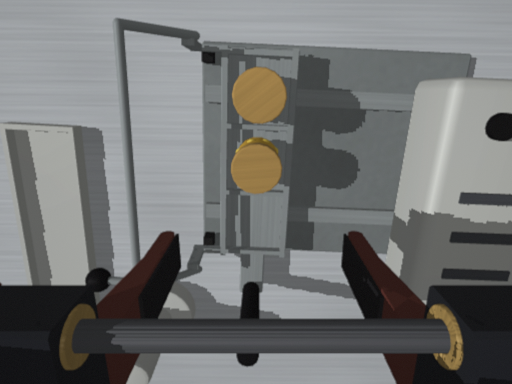

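```bash
python3 - <<'E'
from h import *
c=cam('wrist');print(onz(c,(257,167),96),onz(c,(260,96),96)); print('knob',proj(c,[503.5,250,114]))
E
```

```text
[615.96185453  89.65095308  96.        ] [681.28518425  87.3142265   96.        ]
knob [[ 96.97214656 278.83623597]]
```

Keeper knob at (98,281) matches fully open. Jar lids at (257,167) and (260,96). Picking jar B.

```bash
python3 -m jog '[[0.32,-0.08,0.6,0,0,0,1],[0,0,1,0,0,0,1],[0,0,1,0,0,0,1],[0,0,1,0,0,0,1],[0,0,0.7,0,0,0,1],[0,0,0.28,0,0,0,1],[0,0,0,0,0,0,1],[0,0,0,0,0,0,0],[0,0,0,0,0,0,0],[0,0,0,0,0,0,0],[0,0,0,0,0,0,0],[0,0,0,0,0,0,0],[0,0,0,0,0,0,0],[0,0,-0.4,0,0,0,0],[0,0,-0.8,0,0,0,0],[0,0,-1,0,0,0,0],[0,0,-1,0,0,0,0],[0,0,-0.8,0,0,0,0],[0,0,0,0,0,0,0]]'
python3 -m jog '[[0,-0.3,0,0,0,-1,0],[0,0,0,0,0,-1,0],[0,0,0,0,0,-1,0],[0,0,0,0,0,-1,0],[0,0,0,0,0,-1,0],[0,0,0,0,0,-1,0],[0,0,0,0,0,-1,0],[0,0,0,0,0,-1,0],[0,0,0,0,0,-1,0],[0,0,0,0,0,-1,0],[0,0,0,0,0,-1,0],[0,0,0,0,0,-1,0],[0,0,0,0,0,-1,0],[0,0,0,0,0,-1,0],[0,0,0,0,0,-1,0],[0,0,0,0,0,0,0],[0,0,0,0,0,0,0]]'
```

```text
t: 42.75
ee_pos: [619.0, 89.8, 228.4]
orientation: [-3.14, -0.012, -0.015]
ft_force: [0.3, 0.8, -1.4]
width: 49.3
grasp_force: 30.0
t: 44.45
ee_pos: [615.5, 101.4, 221.6]
orientation: [-2.215, -2.226, 0.002]
ft_force: [0.5, -0.8, -1.4]
width: 49.5
grasp_force: 30.0
```

```bash
python3 -m jog '[[0.6,-0.55,0,0,0,0,0],[0.65,-0.55,0,0,0,0,0],[0.65,-0.55,0,0,0,0,0],[0.65,-0.55,0,0,0,0,0],[0.65,-0.55,0,0,0,0,0],[0.6,-0.55,0,0,0,0,0],[0.6,-0.6,0,0,0,0,0],[0.6,-0.6,0,0,0,0,0],[0,0,0,0,0,0,0],[0,0,0,0,0,0,0]]'
python3 - <<'E'
from h import *
o=ctrl.get_obs();print(R.from_rotvec(o['orientation']).as_matrix().round(3))
c,im=snap('wrist')
a=-.0487;p=lambda x,y,z:[514.1+x*np.cos(a)-y*np.sin(a),348.6+x*np.sin(a)+y*np.cos(a),z]
for P in[(124,36,20),(124,-36,20),(-124,-36,20),(-124,36,20)]:
    for (x,y,z) in [P]:
        uv=proj(c,p(x,y,z))[0];print(uv);cv2.circle(im,tuple(int(round(v)) for v in uv),3,(255,0,0),1)
for x in(-80,80): 
    uv=proj(c,p(x,0,6))[0];cv2.circle(im,tuple(int(round(v)) for v in uv),3,(0,0,255),1)
cv2.imwrite('pics/w12.png',cv2.cvtColor(im,cv2.COLOR_RGB2BGR))
E
```

```text
t: 45.45
ee_pos: [434.2, 300.3, 222.3]
orientation: [2.212, 2.23, -0.0]
ft_force: [0.8, -0.5, -0.7]
width: 49.5
grasp_force: 30.0
[[-0.008  1.     0.   ]
 [ 1.     0.008 -0.   ]
 [-0.     0.    -1.   ]]
[456.03762444  95.72713576]
[441.00092787 162.78075146]
[219.03490733 150.22691545]
[220.38000805  81.51880143]
```

View pics/w12.png

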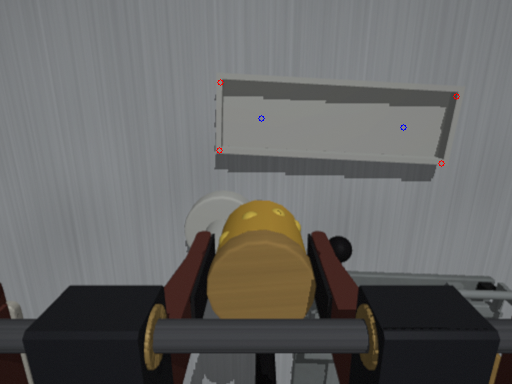

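Tray corners project on its inner rim, so the pose is confirmed. Placing jar B at the near end.

```bash
python3 -m jog '[[0.65,0.03,0,0,0,0,0],[0.64,0,0,0,0,0,0],[0,0,0.8,0,0,0,0],[0,0,1,0,0,0,0],[0,0,1,0,0,0,0],[0,0,1,0,0,0,0],[0,0,0.4,0,0,0,0],[0,0,0.3,0,0,0,0],[0,0,0.1,0,0,0,0],[0,0,0,0,0,0,0],[0,0,0,0,0,0,0]]'
```

```text
t: 46.6
ee_pos: [436.3, 352.1, 39.3]
orientation: [2.213, 2.229, 0.003]
ft_force: [0.0, -0.2, -0.6]
width: 49.5
grasp_force: 30.0
```

```bash
python3 -m jog '[[0,0,0.05,0,0,0,0],[0,0,0.04,0,0,0,0],[0,0,0,0,0,0,0],[0,0,0,0,0,0,0.75],[0,0,0,0,0,0,0.75],[0,0,0,0,0,0,0.75],[0,0,0,0,0,0,0.75],[0,0,-0.4,0,0,0,0.75],[0,0,-0.8,0,0,0,0.75],[0,0,-1,0,0,0,1],[0,0,-1,0,0,0,1],[0,0,-1,0,0,0,1],[0,0,-0.9,0,0,0,1],[-0.8,0.8,0,0,0,0,1],[-0.85,0.8,0,0,0,0,1],[-0.85,0.8,0,0,0,0,1],[-0.85,0.8,0,0,0,0,1],[-0.85,0.8,0,0,0,0,1],[-0.85,0.8,0,0,0,0,1],[-0.85,0.8,0,0,0,0,1]]'
python3 -m jog '[[0,0.6,0,0,0,1,1],[0,0,0,0,0,1,1],[0,0,0,0,0,1,1],[0,0,0,0,0,1,1],[0,0,0,0,0,1,1],[0,0,0,0,0,1,1],[0,0,0,0,0,1,1],[0,0,0,0,0,1,1],[0,0,0,0,0,1,1],[0,0,0,0,0,1,1],[0,0,0,0,0,1,1],[0,0,0,0,0,1,1],[0,0,0,0,0,1,1],[0,0,0,0,0,1,1],[0,0,0,0,0,0.8,1],[0,0,0,0,0,0,1],[0,0,0,0,0,0,1]]'
python3 - <<'E'
from h import *
o=ctrl.get_obs();print(R.from_rotvec(o['orientation']).as_matrix().round(3))
print('A lid',proj(cam('wrist'),[681.3,87.3,96]))
for r in jars('wrist','w13',84): print(r[:4])
for r in jars('top','t13',37): print(r[:4])
E
```

```text
t: 48.6
ee_pos: [662.2, 115.8, 238.6]
orientation: [-2.213, -2.23, -0.0]
ft_force: [-0.0, 0.5, -0.3]
width: 87.8
grasp_force: 0.0
t: 50.3
ee_pos: [685.0, 117.6, 238.5]
orientation: [3.141, 0.049, -0.0]
ft_force: [1.0, 0.1, 0.1]
width: 88.1
grasp_force: 0.0
[[ 1.     0.031 -0.   ]
 [ 0.031 -1.    -0.   ]
 [-0.     0.    -1.   ]]
A lid [[291.97279998 186.30093451]]
(0.57, array([290.2, 176.8,  51.1,  59.7]), array([131., 106.,  60.]), array([684.2,  89.4,  84. ]))
(0.26, array([191.4, 242.6,  92.5, 243.8]), array([91., 94., 95.]), array([674.2, 201.3,  84. ]))
(0.73, array([119.5, 235. ,  16.5,  17.2]), array([116.,  96.,  52.]), array([435.3, 349.4,  37. ]))
(0.72, array([348.5, 206.7,  20.2,  13.4]), array([38., 91., 51.]), array([ 517.8, -333.4,   37. ]))
(0.62, array([379.1, 248.6,  23.5,  13.1]), array([25., 26., 27.]), array([ 389.3, -419.5,   37. ]))
```

```bash
python3 -m jog '[[-0.1,0.73,0,0,0,0,1],[0,0,0.8,0,0,0,1],[0,0,1,0,0,0,1],[0,0,1,0,0,0,1],[0,0,0.8,0,0,0,1],[0,0,0.6,0,0,0,1],[0,0,0.2,0,0,0,1],[0,0,0,0,0,0,1],[0,0,0,0,0,0,0],[0,0,0,0,0,0,0],[0,0,0,0,0,0,0],[0,0,0,0,0,0,0],[0,0,0,0,0,0,0],[0,0,0,0,0,0,0]]'
python3 -m jog '[[0,0,-0.4,0,0,0,0],[0,0,-0.8,0,0,0,0],[0,0,-1,0,0,0,0],[0,0,-1,0,0,0,0],[0,0,-0.8,0,0,-1,0],[0,0,0,0,0,-1,0],[0,0,0,0,0,-1,0],[0,0,0,0,0,-1,0],[0,0,0,0,0,-1,0],[0,0,0,0,0,-1,0],[0,0,0,0,0,-1,0],[0,0,0,0,0,-1,0],[0,0,0,0,0,-1,0],[0,0,0,0,0,-1,0],[0,0,0,0,0,-1,0],[0,0,0,0,0,-1,0],[0,0,0,0,0,-1,0],[0,0,0,0,0,-1,0],[0,0,0,0,0,-0.7,0],[0,0,0,0,0,0,0]]'
```

```text
t: 51.9
ee_pos: [682.3, 88.4, 63.2]
orientation: [-3.141, -0.045, -0.001]
ft_force: [-0.6, 0.1, 3.8]
width: 49.5
grasp_force: 30.0
t: 53.9
ee_pos: [681.8, 88.3, 223.4]
orientation: [2.224, 2.219, 0.0]
ft_force: [-0.7, 0.0, -1.5]
width: 49.7
grasp_force: 30.0
```

```bash
python3 -m jog '[[0.8,-0.27,0,0,0,0,0],[0.8,-0.27,0,0,0,0,0],[0.8,-0.27,0,0,0,0,0],[0.8,-0.27,0,0,0,0,0],[0.8,-0.27,0,0,0,0,0],[0.8,-0.27,0,0,0,0,0],[0.8,-0.27,0,0,0,0,0],[0.8,-0.28,0,0,0,0,0],[0,0,0,0,0,0,0],[0,0,0.8,0,0,0,0],[0,0,1,0,0,0,0],[0,0,1,0,0,0,0],[0,0,0.7,0,0,0,0],[0,0,0,0,0,0,0]]'
```

```text
t: 55.3
ee_pos: [593.2, 342.2, 78.4]
orientation: [-2.225, -2.215, 0.013]
ft_force: [-0.6, -0.5, -2.9]
width: 49.6
grasp_force: 30.0
```

```bash
python3 -m jog '[[0.05,0.03,0.4,0,0,0,0],[0,0,0.4,0,0,0,0],[0,0,0.15,0,0,0,0],[0,0,0,0,0,0,0],[0,0,0,0,0,0,0]]'
```

```text
t: 55.8
ee_pos: [597.4, 346.8, 45.2]
orientation: [2.224, 2.218, 0.001]
ft_force: [-0.8, -0.7, -1.0]
width: 49.8
grasp_force: 30.0
```

```bash
python3 -m jog '[[-0.04,-0.05,0.1,0,0,0,0],[0,0,0.1,0,0,0,0],[0,0,0.03,0,0,0,0],[0,0,0,0,0,0,0],[0,0,0,0,0,0,0.75],[0,0,0,0,0,0,0.75],[0,0,0,0,0,0,0.75],[0,0,0,0,0,0,0.75],[0,0,-0.4,0,0,0,0.75],[0,0,-0.8,0,0,0,0.75],[0,0,-1,0,0,0,0.75],[0,0,-1,0,0,0,0.75],[0,0,-1,0,0,0,0.75],[-0.8,-0.8,0,0,0,0,0.75],[-0.8,-0.8,0,0,0,0,0.75],[-0.8,-0.8,0,0,0,0,0.75],[-0.8,-0.8,0,0,0,0,0.75],[0,-0.6,0,0,0,0,0.75],[0,0,0,0,0,0,0.75]]'
python3 - <<'E'
from h import *
for n in('wrist','top','scene'):
    for r in jars(n,'f_'+n,37): print(n,r[:4])
c=cam('top');a=-.0487
d=[514.1,348.6]
E
python3 - <<'E'
import cv2,numpy as np
a=cv2.imread('pics/f_wrist.png');b=cv2.imread('pics/f_scene.png')[130:280,210:430]
cv2.imwrite('pics/f.png',np.vstack([cv2.resize(a,(440,330)),cv2.resize(b,(440,270))]))
E
```

```text
t: 57.7
ee_pos: [440.3, 216.3, 204.6]
orientation: [-2.225, -2.218, 0.001]
ft_force: [0.8, 0.0, 0.5]
width: 65.9
grasp_force: 0.0
wrist (0.8, array([436.3,  32.8,  84.8,  65.6]), array([112.,  90.,  49.]), array([600.4, 346.2,  37. ]))
wrist (0.76, array([253.4,  32. ,  60.9,  64. ]), array([133., 107.,  62.]), array([435.2, 351.2,  37. ]))
wrist (0.7, array([381.1, 252.9, 261.9, 218.8]), array([80., 83., 84.]), array([576.6, 125.7,  37. ]))
top (0.85, array([380. , 248.6,  20.3,  10.3]), array([25., 26., 27.]), array([ 390.5, -419.4,   37. ]))
top (0.73, array([349.1, 205.5,  16.8,  16.4]), array([41., 93., 53.]), array([ 517.9, -334.3,   37. ]))
top (0.63, array([124.5, 238.3,   7.3,   7.8]), array([110.,  91.,  51.]), array([425.6, 338.7,  37. ]))
top (0.56, array([121. , 179.2,  20. ,  18.7]), array([124., 104.,  62.]), array([602.3, 351.4,  37. ]))
scene (0.88, array([367.8, 181.4,  17.8,  25.7]), array([117.,  98.,  48.]), array([434., 347.,  37.]))
scene (0.77, array([391.5, 210.2,  21.3,  26.3]), array([115.,  96.,  47.]), array([595. , 341.3,  37. ]))
scene (0.59, array([151.8, 221.9,  22.9,  26. ]), array([39., 88., 50.]), array([ 523.8, -336. ,   37. ]))
```

View pics/f.png

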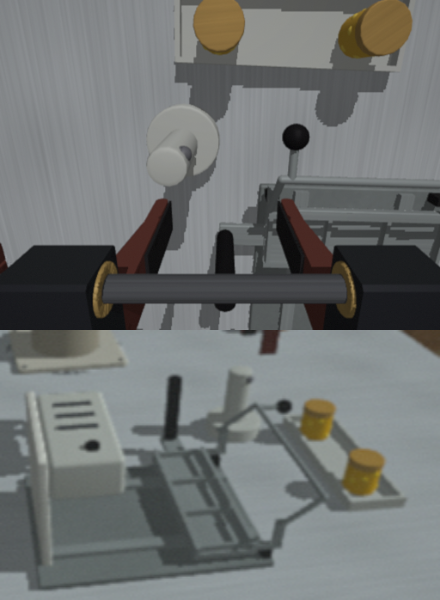

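Both jars stand in the tray, the carriage is out and the bar is laid open (knob at about (344,159) in the wrist frame). One last numeric check of the knob and carriage.

```bash
python3 - <<'E'
from h import *
c=cam('wrist')
for a in(1.5,1.7,1.95):
    for d in(0,8):
        P=(-112,60-d+102*np.cos(.75*np.pi-a),74+102*np.sin(.75*np.pi-a)); s=-.029
        print(a,d,proj(c,[611+P[0]-s*P[1],93+s*P[0]+P[1],P[2]]))
r=optics.get_image('wrist')
g=(cv2.cvtColor(r,cv2.COLOR_RGB2GRAY)<35).astype(np.uint8)[120:200,310:380]
n,l,st,ce=cv2.connectedComponentsWithStats(g);print([(ce[i]+[310,120],st[i,4]) for i in range(1,n) if st[i,4]>80])
E
```

```text
1.5 0 [[345.70537506 207.61952792]]
1.5 8 [[344.51086921 218.48357246]]
1.7 0 [[342.6343306  182.24633001]]
1.7 8 [[341.52007263 192.91263017]]
1.95 0 [[337.54765669 158.47890265]]
1.95 8 [[336.55484816 168.65788433]]
[(array([338.978602  , 161.59058488]), np.int32(701))]
```

```bash
python3 -c "
from workcell import ctrl
print(ctrl.close_job())"
```

```text
the job is handed in; nothing more can be done
None
```

I handed the job in at about 58 s with both jars sealed and upright in the white tray, the carriage fully out and the keeper bar fully open; the hand-in returned no verdict, so the result is not confirmed.

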